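# Fill the bean display crate and press its price holder home

## Task

Stand the two bean jars that are out on the counter in the two empty cells of the display crate, upright, one per cell, and let go of them. Then take the narrower of the two label holders out of its stand, slide it behind the metal lip of the crate, press it down against the sprung strip until it is fully home, firmly but without forcing it, and finish while still holding it pressed there. Leave everything else where it is.

Things in the scene. Friction and masses are not known exactly. Their poses are not given: they have to be found in the camera images.
- crate: Pale wooden crate, fixed to the counter, 96 mm (x) by 276 mm (y), walls 48 mm high, 6 mm thick, floor 8 mm thick; two dividers as high as the walls make three cells, 84 by 84 mm, in a row along y. Origin: centre of its underside; x points out through the long side that carries the metal lip (away from the robot), z up.
- cell0 (a point): Centre of the floor of the cell at the crate's +y end (x 0, y +90 mm, z 8 mm in the crate). Two of the three cells are empty but for a thin fixed cork mat (2 mm thick, 72 mm across), so that a jar there stands 10 mm above the counter; the third holds a jar.
- cell1 (a point): Centre of the floor of the middle cell (x 0, y 0, z 8 mm in the crate).
- cell2 (a point): Centre of the floor of the cell at the crate's -y end (x 0, y -90 mm, z 8 mm in the crate).
- lip (a point): Top edge of the lip, middle of its length (x 65 mm, y 0, z 40 mm in the crate). The lip is an aluminium plate 6 mm thick, 40 mm high, 102 mm long in y, that stands 14 mm off the outer face of the crate's +x wall (x = 48 mm in the crate).
- slot (a point): Centre of the mouth of the slot between wall and lip, level with the lip's top edge (x 55 mm, y 0, z 40 mm in the crate); axes as the crate's. The slot is 14 mm wide (x), open upward, and closed at both ends by cheeks, 90 mm apart in y. The sprung strip lies in it 18 mm below the mouth.
- strip (a joint): Downward travel of the sprung black strip in the slot, m: 0 = up (its flat top 22 mm above the counter), 0.008 = fully down on its stop, which is home. The spring pushes back with 2.4 N at the start of the travel and 7.2 N at the end, so it comes up again when released.
- jar_a: Amber glass jar with paper label and wooden lid, a straight cylinder 60 mm across and 95 mm tall, 0.2 to 0.4 kg, out on the counter at the start. Origin: centre of its underside, z up.
- jar_b: The second such jar out on the counter, same size.
- jar_in: A third jar of the same kind and size, already in one of the crate's cells; stays there.
- holder: The narrower label holder: upright white plate 8 mm thick (x), 76 mm wide (y), 84 mm tall, with a wooden grip bar 14 mm thick along its top (64 to 84 mm above its underside); 80 g, same front and back. Origin: centre of its underside, z up. It starts upright in the groove of its stand, 8 mm above the counter. At home its plate is parallel to the lip and its underside on the strip.
- holder_wide: The other label holder: same but 120 mm wide, too wide for the slot, in a stand of its own; stays there.
- stand: Dark wooden block fixed to the counter, 50 mm (x) by 130 mm (y), 24 mm high, with a groove 10 mm wide and 16 mm deep along its middle in y, open at both ends, in which the narrower holder stands. Origin: centre of its underside.
- stand_wide: The same block, for the wide holder.
- cup_l: White espresso cup, 56 mm across, 45 mm tall, standing on the counter between the two places of its side; stays where it is. Origin: centre of its underside.
- cup_r: Blue espresso cup, 56 mm across, 45 mm tall, standing on the counter between the two places of its side; stays where it is. Origin: centre of its underside.
- mug: White mug, 80 mm across, 90 mm tall, beyond the crate; stays. Origin: centre of its underside.
- bowl: Wooden bowl, 120 mm across, 50 mm tall, beyond the crate; stays. Origin: centre of its underside.
- tin: Steel tin, 72 mm across, 110 mm tall, beyond the crate; stays. Origin: centre of its underside.
There are look-alikes about, which are no part of the job. Leave any blue or pink look-alike of the jar_b alone. Leave any blue look-alike of the holder alone.

How it is judged:
On the way, in this order (a step that is already met when the one before it is completed fails the run):
1. both jars stand upright in cells of the crate, let go ((horizontal distance between jar_a and cell0 below 0.02 m or horizontal distance between jar_a and cell1 below 0.02 m or horizontal distance between jar_a and cell2 below 0.02 m) and z of jar_a in the frame of crate between 0.005 and 0.016 m and angle between each of jar_a, jar_b's own z axis and vertical below 0.1 rad and linear speed of each of jar_a, jar_b below 0.03 m/s and contact force between the fingers and jar_a below 0.1 N and (horizontal distance between jar_b and cell0 below 0.02 m or horizontal distance between jar_b and cell1 below 0.02 m or horizontal distance between jar_b and cell2 below 0.02 m) and z of jar_b in the frame of crate between 0.005 and 0.016 m and contact force between the fingers and jar_b below 0.1 N), for 0.2 s.
2. the narrower holder is behind the lip and pressed home on the sprung strip (horizontal distance between holder and slot below 0.015 m and x of holder in the frame of crate between 0.0505 and 0.0595 m and z of holder in the frame of crate below 0.0175 m and angle between holder's own z axis and vertical below 0.12 rad and angle between the y axis of holder and the y axis of crate, either way round below 0.12 rad and value of joint strip above 0.0055 m and contact force between holder and crate above 3 N and contact force between the fingers and holder above 2 N), for 0.2 s.
At the end, for the whole second after the job is handed in: Three jars upright, each within 20 mm of a cell centre, untouched; the narrower holder behind the lip within 15 mm of its centre, upright and parallel within 0.12 rad, pressing the strip down over 5.5 mm (over 3 N), fingers on it (over 2 N); bystanders within 30 mm, third jar 25 mm (all of step 1 and all of step 2 and (horizontal distance between jar_in and cell0 below 0.02 m or horizontal distance between jar_in and cell1 below 0.02 m or horizontal distance between jar_in and cell2 below 0.02 m) and z of jar_in in the frame of crate between 0.005 and 0.016 m and angle between jar_in's own z axis and vertical below 0.1 rad and linear speed of jar_in below 0.03 m/s and contact force between the fingers and jar_in below 0.1 N and distance of jar_in from where it was at the start of the episode below 0.025 m and distance of each of holder_wide, cup_l, cup_r, mug, bowl, tin from where it was at the start of the episode below 0.03 m); the arm keeps its last pose, push and grip.
It fails at once if a bystander is disturbed (moved more than 30 mm, the third jar 25 mm) (distance of jar_in from where it was at the start of the episode above 0.025 m or distance of any of holder_wide, cup_l, cup_r, mug, bowl, tin from where it was at the start of the episode above 0.03 m).
It fails at once if the holder is forced: over 60 N against the crate (contact force between holder and crate above 60 N).
It fails at once if a jar is tipped over (angle between any of jar_a, jar_b's own z axis and vertical above 0.7 rad).
It also fails if it takes over 67 s, if anything falls off the work surface, if the arm or the gripper's body presses on something with over 40 N, if the wrist force passes 120 N, or if a joint passes its speed limit or range.

## Robot

A 6-joint arm with a two-finger parallel gripper is mounted at the origin on the work surface. World frame = base frame: x ahead of the robot, y to its left, z up, the work surface at z = 0. Lengths are in m, angles in rad, forces in N, time in s.
With the tool pointing down it reaches from about 0.425 to 0.95 m from the base axis. Payload 3.5 kg.
Tool frame: the origin (TCP) lies midway between the tips of the shut fingers; the grasp point (between the pads) lies 19 mm behind it; z points along the fingers, y is the line along which they close (so a half turn about z gives the same grasp; the last joint's range is limited). The gripper opens to 85 mm and grips with 20 to 120 N. Pads are 22 mm wide; open, the fingers measure 114 mm over their backs; the gripper's body (76 mm by 85 mm) begins 54 mm behind the grasp point. The pads swing forward as they close: fully open they stand 13 mm farther back than shut.
Start: joints at [1.024, 0.286, 1.577, -0, 1.279, -0.15], TCP at [0.261, 0.623, 0.195] pointing down, gripper open.
Joint ranges: [-2.77, 2.77], [-0.9, 2.22], [0.21, 2.48], [-1.53, 4.67], [0.24, 2.81], [-2.84, 2.84]. Speed limits (rad/s): [2.79, 2.79, 3.14, 3.14, 3.14, 3.14].

## Interface

Orientations are given as a unit quaternion [x, y, z, w].
In Python, from plant import * gives the robot as it stands.
- The arm moves only by the tool move_arm, never from a script. Its argument "moves" is a list of rows, each a list of 3 entries, a list of its own where there are three numbers: the opening, from 0 (shut) to 1 (fully open), then the shift along the tool's x, y, z in m, then the turn, a rotation vector about the tool's x, y, z in rad. A call has exactly 10 rows; each row shifts and turns the commanded pose from where the row before left it, along the tool's axes as they then stand; what a row does not reach is not made up. A row lasts 1/12 s, in which the tool goes at most 41.7 mm and 7.16 degrees, less where a joint would pass 70% of its speed; a pose out of reach is approached as far as the arm can. A call is refused whole if a number of a shift passes 0.0417 or a number of a turn 0.125, either way. A call with a gripper value outside its range is refused whole. The fingers move at their own pace and stop on an object; "grip_force" is the grip in N (left out, the last holds). Time passes only in rows, so rows that do not move let the fingers close, or fill a call up. It gives the time, the measured TCP pose, the force, the opening and the grip force at its end, in the units of the state.
- get_state(): the state, without advancing time (a new reading comes with each control period).
- read_camera(name): name is "scene" or "top" or "wrist"; returns the picture (420x560x3 uint8, red, green, blue); there is no depth.
- camera_params(name): a dict with "fx", "fy", "cx", "cy" (pixels), "rvec" (rotation vector, rad) and "tvec" (3), from world to camera coordinates, as OpenCV has them; the wrist camera has in their place "tool_from_camera" (4x4, takes a point from camera to tool coordinates, whose origin is the TCP and whose axes are the flange's). Camera axes: x right, y down, z forward; pixel columns grow to the right and rows downward; lengths in m; the calibration is good to about 2 mm. A picture is of the moment at which its call begins: read the wrist's pose just before it. camera_params takes no time and is no camera call.
- sign_off(): hands the job in; it is judged then, once.
The state is a dict: "time": time; "qpos": joint angles; "dq": joint speeds; "joint_efforts": joint torques, N m; "eef_pos": TCP position; "tcp_rot": TCP orientation; "contact_force": force on the tool from outside, world axes, zero at the start; "wrist_torque": the same for the moment, N m; "opening": opening from 0.0 (shut) to 1.0 (fully open); "finger_force": force on a finger pad.
Only numpy, scipy, OpenCV 4.12 (cv2) and the standard library are available. Lean on these libraries where they do the work, as an engineer would, in place of code of your own. Each camera call takes 0.05 s, during which the arm holds its last target. There are 200 camera calls.

## Working session

There is one attempt and no reset: what is moved stays moved. The work goes in short steps, Python scripts to look and compute and a tool call to move; the robot and the scene stay as the last step left them, time stands still between calls to the robot, and variables do not carry over. Pictures are saved under pics/ and viewed, at most 10 in all, crops included, and the job is handed in when it is done.

Besides the shell and the picture viewer there is one more tool, called after "Call:" as name([rows], argument=value, ...), one row to a line, values as JSON. move_arm: Moves the arm, as the interface text tells. Its arguments: {"type":"object","properties":{"moves":{"type":"array"},"grip_force":{"type":"number"}},"required":["moves"]}

```bash
mkdir -p pics; ls
python3 - <<'E'
from plant import *
import cv2,numpy as np
for n in ["scene","top"]:
    im=read_camera(n); cv2.imwrite(f"pics/{n}0.png",im[:,:,::-1])
    print(n,camera_params(n))
print(camera_params("wrist")); print(get_state())
E
```

```text
pics
scene {'fx': 494.77601819575347, 'fy': 494.77601819575347, 'cx': 279.13806447702257, 'cy': 214.69037092559736, 'rvec': array([ 1.09389153,  2.63717989, -0.72290501]), 'tvec': array([ 0.40952177, -0.28378131,  1.59755573])}
top {'fx': 422.1639567044582, 'fy': 422.1639567044582, 'cx': 285.70258382899834, 'cy': 214.1965999117448, 'rvec': array([ 2.15271584, -2.13898938,  0.16380111]), 'tvec': array([-0.03819024,  0.56011557,  0.96420663])}
{'fx': 347.02823578734217, 'fy': 347.02823578734217, 'cx': 277.3399717804321, 'cy': 211.60602776571227, 'tool_from_camera': array([[ 1.36796295e-04, -9.56416245e-01, -2.92006758e-01,
         7.39296122e-02],
       [ 9.99999889e-01,  2.62295252e-04, -3.90631919e-04,
        -7.99117833e-05],
       [ 4.50198699e-04, -2.92006672e-01,  9.56416175e-01,
        -1.77939622e-01],
       [ 0.00000000e+00,  0.00000000e+00,  0.00000000e+00,
         1.00000000e+00]])}
{'time': 0.1, 'qpos': array([ 1.02401158e+00,  2.87111741e-01,  1.57805983e+00,  5.41406932e-06,
        1.27857048e+00, -1.50004715e-01]), 'dq': array([ 0.000845  , -0.00286797, -0.00193302, -0.00075758,  0.00132112,
       -0.00066921]), 'joint_efforts': array([ 1.07698484e-03, -4.07296300e+01, -2.93697810e+01, -1.28264469e-04,
        3.40286388e-03,  7.13537005e-06]), 'eef_pos': array([0.26047277, 0.62198592, 0.19344663]), 'tcp_rot': array([ 1.97091835e-01,  9.80384442e-01, -1.00925055e-03, -3.69327358e-04]), 'contact_force': array([-0.4804751 ,  0.25261344,  0.0674489 ]), 'wrist_torque': array([ 0.00533496,  0.03534034, -0.001768  ]), 'finger_force': 0.0, 'opening': 0.9991999932090183}
```

View pics/top0.png

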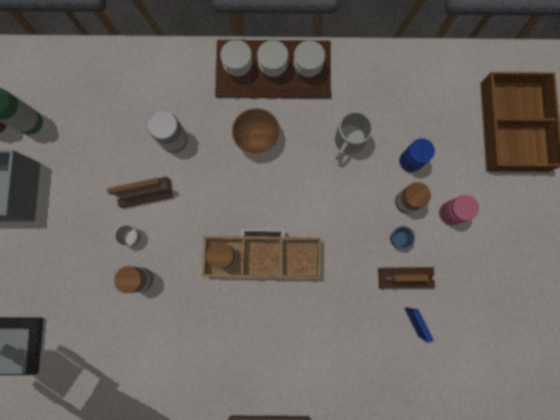

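View pics/scene0.png

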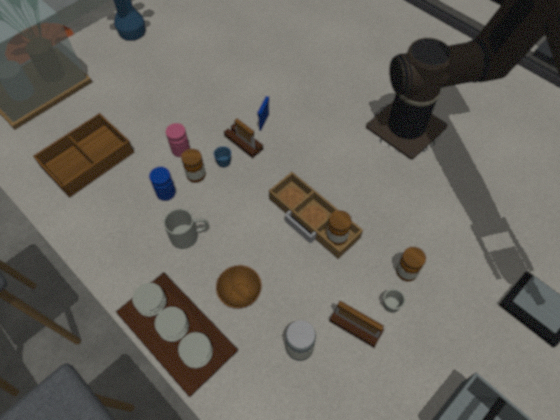

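The top view shows the crate at (262,257) with jar_in in its left (+y) cell, so the middle and right cells are empty. Amber jars stand at (130,280) and (415,197). The wide holder is at (145,192) and the narrow one at (406,278). Zooming in for measurement.

```bash
cat > h.py <<'E'
from plant import *
import cv2,numpy as np
from scipy.spatial.transform import Rotation as R
def proj(n,pts):
    p=camera_params(n); K=np.array([[p['fx'],0,p['cx']],[0,p['fy'],p['cy']],[0,0,1]])
    return cv2.projectPoints(np.float64(pts).reshape(-1,1,3),p['rvec'],p['tvec'],K,None)[0][:,0]
def ray(n,uv,z,st=None):
    p=camera_params(n); d=np.array([(uv[0]-p['cx'])/p['fx'],(uv[1]-p['cy'])/p['fy'],1])
    if n=='wrist':
        T=p['tool_from_camera']; Rt=R.from_quat(st['tcp_rot']).as_matrix()
        o=Rt@T[:3,3]+st['eef_pos']; d=Rt@T[:3,:3]@d
    else:
        Rm=R.from_rotvec(p['rvec']).as_matrix(); o=-Rm.T@p['tvec']; d=Rm.T@d
    return o+d*(z-o[2])/d[2]
E
python3 - <<'E'
from h import *
im=cv2.imread('pics/top0.png')
def c(u,v,w,h,s=5):
    a=cv2.resize(im[v:v+h,u:u+w],None,fx=s,fy=s,interpolation=cv2.INTER_CUBIC)
    for i in range(0,w,10): cv2.putText(a,str(u+i),(i*s,8),0,.3,(255,255,0),1); cv2.line(a,(i*s,10),(i*s,14),(0,255,0),1)
    for i in range(10,h,10): cv2.putText(a,str(v+i),(0,i*s+3),0,.3,(255,255,0),1)
    return a
A=np.hstack([c(195,222,132,60),np.zeros((300,140,3),np.uint8)])
B=np.hstack([c(105,255,60,60),c(390,172,50,60),c(372,257,50,60)])
B=np.hstack([c(105,255,52,60),c(393,172,44,60),c(375,257,64,60)])
cv2.imwrite('pics/z.png',np.vstack([A,B]))
for n,uv,z in [('jarL',(130,280),.095),('jarR',(416,196),.095),('crateC',(262,257),.048)]: print(n,ray('top',uv,z).round(3))
E
```

```text
jarL [0.404 0.307 0.095]
jarR [ 0.596 -0.33   0.095]
crateC [0.458 0.02  0.048]
```

View pics/z.png

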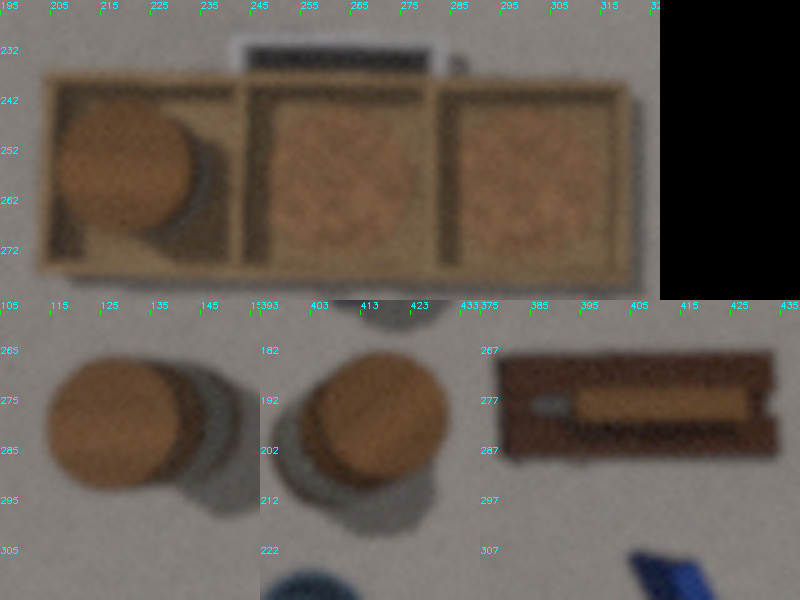

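Run:
```python
from h import *
L=[('crTL',(203.6,237),.048),('crTR',(321,238.4),.048),('crBR',(322,278.4),.048),('crBL',(203,276),.048),('jarL',(127.6,279.7),.095),('jarR',(418,195),.095),
('hL',(393.6,278),.092),('hR',(429.4,277.7),.092),('sTL',(379,267.4),.024),('sTR',(434,267),.024),('sBR',(434.8,288.4),.024),('sBL',(379,289),.024),('lipL',(241,229.5),.04),('lipR',(284.5,229.5),.04),('cupr',(402,238),.045),('cupl',(128,237),.045),('jarin',(219.5,255.5),.095)]
P={n:ray('top',uv,z) for n,uv,z in L}
for n in P: print(n,P[n].round(4))
c=(P['crTL']+P['crTR']+P['crBR']+P['crBL'])/4
v=P['crTL']-P['crTR']+P['crBL']-P['crBR']; yaw=np.arctan2(-v[0],v[1]); print('crate',c.round(4),yaw,np.linalg.norm(v)/2)
s=(P['sTL']+P['sTR']+P['sBR']+P['sBL'])/4
v=P['sTL']-P['sTR']+P['sBL']-P['sBR']; print('stand',s.round(4),np.arctan2(-v[0],v[1]),np.linalg.norm(v)/2)
st=get_state(); print(R.from_quat(st['tcp_rot']).as_matrix().round(3))
Ry=lambda p:c[:2]+np.array([[np.cos(yaw),-np.sin(yaw)],[np.sin(yaw),np.cos(yaw)]])@p
print('cells',[Ry(np.array(p)).round(4) for p in [(0,.09),(0,0),(0,-.09),(.055,0)]])
```

```text
crTL [0.504  0.1578 0.048 ]
crTR [ 0.5025 -0.1178  0.048 ]
crBR [ 0.4096 -0.1196  0.048 ]
crBL [0.4134 0.156  0.048 ]
jarL [0.4043 0.3126 0.095 ]
jarR [ 0.5985 -0.335   0.095 ]
hL [ 0.4115 -0.2743  0.092 ]
hR [ 0.4127 -0.3537  0.092 ]
sTL [ 0.4363 -0.2578  0.024 ]
sTR [ 0.4381 -0.389   0.024 ]
sBR [ 0.3878 -0.3886  0.024 ]
sBL [ 0.3856 -0.2564  0.024 ]
lipL [0.5232 0.0713 0.04  ]
lipR [ 0.5239 -0.032   0.04  ]
cupr [ 0.505  -0.3092  0.045 ]
cupl [0.5031 0.3361 0.045 ]
jarin [0.4586 0.1121 0.095 ]
crate [0.4574 0.0191 0.048 ] -0.009670317996257019 0.275624705292029
stand [ 0.412 -0.323  0.024] 0.014978695264219794 0.1317699174998291
[[-0.922  0.386 -0.001]
 [ 0.386  0.922 -0.002]
 [ 0.    -0.002 -1.   ]]
cells [array([0.4583, 0.1091]), array([0.4574, 0.0191]), array([ 0.4565, -0.0709]), array([0.5124, 0.0186])]
```

Measurements agree with the known sizes (crate 276, stand 131, lip 103 mm). I'll use tool y along world x for every grasp.

```bash
cat >> h.py <<'E'
def plan(segs,yaw=0.,hold=0):
    """segs: list of (xyz, rows); prints rows in tool axes; the turn is spread over the first segment"""
    st=get_state(); p=np.array(st['eef_pos']); r=R.from_quat(st['tcp_rot'])
    T=R.from_matrix(np.array([[-np.sin(yaw),np.cos(yaw),0],[np.cos(yaw),np.sin(yaw),0],[0,0,-1]]).T)
    print(p.round(4),'opening',round(st['opening'],3),'F',np.round(st['contact_force'],1),'ff',round(st['finger_force'],1),'t',round(st['time'],2))
    rv=(r.inv()*T).as_rotvec()
    for i,(q,n) in enumerate(segs):
        w=rv/n if i==0 else rv*0
        d=(np.array(q)-p)/n
        for k in range(n):
            print((r.inv().apply(d)).round(4).tolist(),w.round(4).tolist()); r=r*R.from_rotvec(w)
        p=np.array(q)
E
python3 -c "
from h import *
plan([((.404,.313,.19),10)])"
```

```text
[0.2605 0.622  0.1934] opening 0.999 F [-0.5  0.3  0.1] ff 0.0 t 0.1
[-0.0252, -0.023, 0.0004] [-0.0002, 0.0001, 0.1174]
[-0.0277, -0.0198, 0.0004] [-0.0002, 0.0001, 0.1174]
[-0.0298, -0.0165, 0.0004] [-0.0002, 0.0001, 0.1174]
[-0.0316, -0.0129, 0.0004] [-0.0002, 0.0001, 0.1174]
[-0.0328, -0.0091, 0.0004] [-0.0002, 0.0001, 0.1174]
[-0.0337, -0.0052, 0.0004] [-0.0002, 0.0001, 0.1174]
[-0.034, -0.0012, 0.0004] [-0.0002, 0.0001, 0.1174]
[-0.034, 0.0028, 0.0003] [-0.0002, 0.0001, 0.1174]
[-0.0334, 0.0068, 0.0003] [-0.0002, 0.0001, 0.1174]
[-0.0324, 0.0106, 0.0003] [-0.0002, 0.0001, 0.1174]
```

Call:
move_arm([
  [0.95,[-0.025,-0.023,0],[0,0,0.117]],
  [0.95,[-0.028,-0.02,0],[0,0,0.117]],
  [0.95,[-0.03,-0.0165,0],[0,0,0.117]],
  [0.95,[-0.0315,-0.013,0],[0,0,0.117]],
  [0.95,[-0.033,-0.009,0],[0,0,0.117]],
  [0.95,[-0.0335,-0.005,0],[0,0,0.117]],
  [0.95,[-0.034,-0.001,0],[0,0,0.117]],
  [0.95,[-0.034,0.003,0],[0,0,0.118]],
  [0.95,[-0.0335,0.007,0],[0,0,0.118]],
  [0.95,[-0.0325,0.0105,0],[0,0,0.118]],
], grip_force=35)

```text
time: 0.93
eef_pos: [0.4055, 0.3118, 0.1943]
tcp_rot: [0.709, 0.705, -0.0, -0.0]
contact_force: [0.1, -0.2, -0.1]
opening: 0.948
finger_force: 0.0
```

```bash
python3 -c "
from h import *
plan([((.404,.313,.05),7)])
st=get_state();im=read_camera('wrist');cv2.imwrite('pics/w1.png',im[:,:,::-1])
print(R.from_quat(st['tcp_rot']).as_matrix().round(3))"
```

```text
[0.4055 0.3118 0.1943] opening 0.948 F [ 0.1 -0.2 -0.1] ff 0.0 t 0.93
[0.0002, -0.0002, 0.0206] [-0.0001, 0.0, -0.0007]
[0.0002, -0.0002, 0.0206] [-0.0001, 0.0, -0.0007]
[0.0002, -0.0002, 0.0206] [-0.0001, 0.0, -0.0007]
[0.0002, -0.0002, 0.0206] [-0.0001, 0.0, -0.0007]
[0.0002, -0.0002, 0.0206] [-0.0001, 0.0, -0.0007]
[0.0002, -0.0002, 0.0206] [-0.0001, 0.0, -0.0007]
[0.0002, -0.0002, 0.0206] [-0.0001, 0.0, -0.0007]
[[ 0.005  1.    -0.001]
 [ 1.    -0.005 -0.   ]
 [-0.    -0.001 -1.   ]]
```

View pics/w1.png

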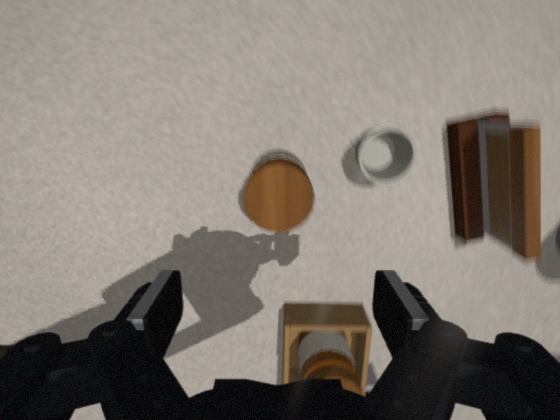

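Wrist view: jar lid centred at about (279,195), cup_l at (385,155), and the crate with jar_in below at (330,350).

```bash
python3 -c "
from h import *
st=get_state();print(ray('wrist',(279,195),.095,st),st['eef_pos'])"
```

```text
[0.40992795 0.31061306 0.095     ] [0.40797745 0.30733178 0.19420988]
```

Call:
move_arm([
  [0.95,[0.006,0,0.01],[0,0,0]],
  [0.95,[0,0,0.027],[0,0,0]],
  [0.95,[0,0,0.027],[0,0,0]],
  [0.95,[0,0,0.027],[0,0,0]],
  [0.95,[0,0,0.027],[0,0,0]],
  [0.95,[0,0,0.018],[0,0,0]],
  [0.95,[0,0,0.008],[0,0,0]],
  [0.95,[0,0,0],[0,0,0]],
  [0.5,[0,0,0],[0,0,0]],
  [0.5,[0,0,0],[0,0,0]],
])

```text
time: 1.82
eef_pos: [0.4063, 0.3203, 0.0521]
tcp_rot: [0.707, 0.708, 0.001, 0.0]
contact_force: [-0.7, 0.1, 3.1]
opening: 0.696
finger_force: 5.3
```

Call:
move_arm([
  [0.5,[0,0,0],[0,0,0]],
  [0.5,[0,0,0],[0,0,0]],
  [0.5,[0,0,0],[0,0,0]],
  [0.5,[0,0,0],[0,0,0]],
  [0.5,[0,0,-0.01],[0,0,0]],
  [0.5,[0,0,-0.025],[0,0,0]],
  [0.5,[0,0,-0.035],[0,0,0]],
  [0.5,[0,0,-0.035],[0,0,0]],
  [0.5,[0,0,-0.025],[0,0,0]],
  [0.5,[0,0,-0.01],[0,0,0]],
])

```text
time: 2.65
eef_pos: [0.4078, 0.3207, 0.1971]
tcp_rot: [0.707, 0.708, 0.005, 0.002]
contact_force: [0.9, 0.3, 0.1]
opening: 0.5
finger_force: 0.0
```

```bash
python3 -c "
from h import *
plan([((.457,.019,.19),10)])"
```

```text
[0.4078 0.3207 0.1971] opening 0.5 F [0.9 0.3 0.1] ff 0.0 t 2.65
[-0.0302, 0.0049, 0.0006] [0.0009, -0.0005, 0.0001]
[-0.0302, 0.0049, 0.0006] [0.0009, -0.0005, 0.0001]
[-0.0302, 0.0049, 0.0006] [0.0009, -0.0005, 0.0001]
[-0.0302, 0.0049, 0.0006] [0.0009, -0.0005, 0.0001]
[-0.0302, 0.0049, 0.0007] [0.0009, -0.0005, 0.0001]
[-0.0302, 0.0049, 0.0007] [0.0009, -0.0005, 0.0001]
[-0.0302, 0.0049, 0.0007] [0.0009, -0.0005, 0.0001]
[-0.0302, 0.0049, 0.0007] [0.0009, -0.0005, 0.0001]
[-0.0302, 0.0049, 0.0007] [0.0009, -0.0005, 0.0001]
[-0.0302, 0.0049, 0.0007] [0.0009, -0.0005, 0.0001]
```

The jar wasn't held, so I'll look again.

```bash
python3 -c "
from h import *
st=get_state();im=read_camera('wrist');cv2.imwrite('pics/w2.png',im[:,:,::-1]);print(st['eef_pos'],st['dq'].round(3));print(get_state()['eef_pos'])"
```

```text
[0.40780815 0.32073966 0.19714475] [-0.002 -0.071 -0.065 -0.001  0.188 -0.002]
[0.40796358 0.32082479 0.1970485 ]
```

View pics/w2.png

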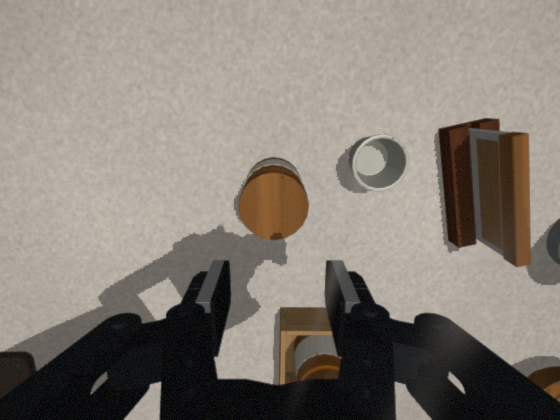

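Wrist view: the jar is still upright with its lid centre at about (273.5,202), and the fingers are empty.

```bash
python3 -c "
from h import *
st=get_state();print(ray('wrist',(273.5,202),.095,st),st['eef_pos'],R.from_quat(st['tcp_rot']).as_matrix().round(4))
for y in (.300,.305,.31,.315): print(y,proj('top',[[.405,y,.095]]))
im=read_camera('top');cv2.imwrite('pics/t2.png',cv2.resize(im[222:322,90:330,::-1],None,fx=3.3,fy=3.3,interpolation=cv2.INTER_CUBIC))"
```

```text
[0.40610305 0.31828392 0.095     ] [0.40796358 0.32082479 0.1970485 ] [[-0.0012  1.      0.0091]
 [ 1.      0.0012  0.0047]
 [ 0.0047  0.0092 -0.9999]]
0.3 [[133.37046936 279.40022519]]
0.305 [[131.09642223 279.38627953]]
0.31 [[128.82229641 279.3723334 ]]
0.315 [[126.54809188 279.35838677]]
```

View pics/t2.png

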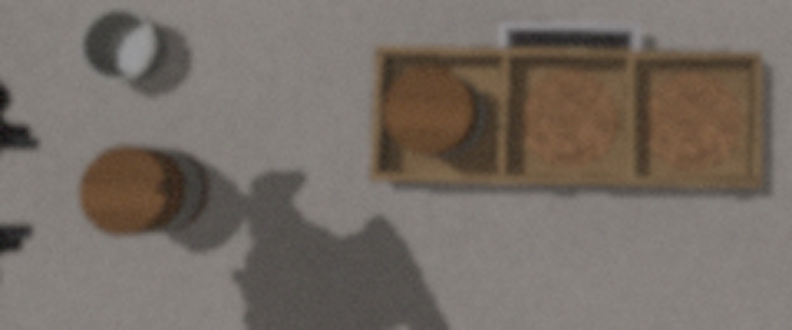

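```bash
python3 -c "
from h import *
st=get_state();print(proj('top',[st['eef_pos'],st['eef_pos']+[.021,0,0.01],st['eef_pos']+[-.021,0,0.01]]));plan([((.405,.315,.12),2)])"
```

```text
[[105.43760324 278.59684325]
 [104.04293496 267.73888969]
 [102.53037878 289.56560385]]
[0.4069 0.3202 0.194 ] opening 0.502 F [0.5 0.9 0.4] ff 0.0 t 2.75
[-0.0027, -0.0012, 0.037] [0.0028, -0.0015, 0.0006]
[-0.0027, -0.0011, 0.037] [0.0028, -0.0015, 0.0006]
```

Call:
move_arm([
  [0.98,[-0.003,-0.001,0],[0,0,0]],
  [0.98,[-0.003,0,0],[0,0,0]],
  [0.98,[0,0,0.015],[0,0,0]],
  [0.98,[0,0,0.03],[0,0,0]],
  [0.98,[0,0,0.035],[0,0,0]],
  [0.98,[0,0,0.032],[0,0,0]],
  [0.98,[0,0,0.025],[0,0,0]],
  [0.98,[0,0,0.012],[0,0,0]],
  [0.98,[0,0,0.004],[0,0,0]],
  [0.98,[0,0,0],[0,0,0]],
], grip_force=60)

```text
time: 3.58
eef_pos: [0.4033, 0.3127, 0.0361]
tcp_rot: [0.707, 0.707, -0.002, -0.001]
contact_force: [-0.5, 0.5, 0.1]
opening: 0.978
finger_force: 0.0
```

Call:
move_arm([
  [0,[0,0,0],[0,0,0]],
  [0,[0,0,0],[0,0,0]],
  [0,[0,0,0],[0,0,0]],
  [0,[0,0,0],[0,0,0]],
  [0,[0,0,0],[0,0,0]],
  [0,[0,0,0],[0,0,0]],
  [0,[0,0,0],[0,0,0]],
  [0,[0,0,0],[0,0,0]],
  [0,[0,0,-0.004],[0,0,0]],
  [0,[0,0,-0.004],[0,0,0]],
])

```text
time: 4.42
eef_pos: [0.4037, 0.313, 0.0454]
tcp_rot: [0.707, 0.708, -0.001, -0.0]
contact_force: [0.4, -0.6, -3.9]
opening: 0.676
finger_force: 64.7
```

Call:
move_arm([
  [0,[0,0,-0.015],[0,0,0]],
  [0,[0,0,-0.025],[0,0,0]],
  [0,[0,0,-0.03],[0,0,0]],
  [0,[0,0,-0.03],[0,0,0]],
  [0,[-0.01,0.002,-0.02],[0,0,0]],
  [0,[-0.02,0.003,-0.01],[0,0,0]],
  [0,[-0.025,0.004,0],[0,0,0]],
  [0,[-0.03,0.006,0],[0,0,0]],
  [0,[-0.03,0.006,0],[0,0,0]],
  [0,[-0.03,0.006,0],[0,0,0]],
])

```text
time: 5.25
eef_pos: [0.4307, 0.1671, 0.175]
tcp_rot: [0.706, 0.708, -0.001, -0.0]
contact_force: [0.5, -0.3, -3.2]
opening: 0.674
finger_force: 65.3
```

Call:
move_arm([
  [0,[-0.03,0.005,0],[0,0,0]],
  [0,[-0.03,0.005,0],[0,0,0]],
  [0,[-0.03,0.005,0],[0,0,0]],
  [0,[-0.025,0.005,0],[0,0,0]],
  [0,[-0.02,0.004,0],[0,0,0]],
  [0,[-0.01,0.002,0],[0,0,0]],
  [0,[-0.004,0,0],[0,0,0]],
  [0,[0,0,0],[0,0,0]],
  [0,[0,0,0],[0,0,0]],
  [0,[0,0,0],[0,0,0]],
])

```text
time: 6.08
eef_pos: [0.4574, 0.0206, 0.1755]
tcp_rot: [0.706, 0.708, -0.0, -0.0]
contact_force: [-0.3, 0.2, -3.2]
opening: 0.675
finger_force: 65.3
```

```bash
python3 -c "
from h import *
plan([((.457,.019,.1),3),((.457,.019,.048),3)])
st=get_state();im=read_camera('wrist');cv2.imwrite('pics/w3.png',im[:,:,::-1])
Z=.048
T=camera_params('wrist')['tool_from_camera'];Rt=R.from_quat(st['tcp_rot']).as_matrix()
print([ (proj)(  'top',[[.457,.019,.1]])])"
```

```text
[0.4574 0.0206 0.1755] opening 0.675 F [-0.3  0.2 -3.2] ff 65.3 t 6.08
[-0.0005, -0.0001, 0.0252] [-0.0002, -0.0002, 0.0008]
[-0.0005, -0.0001, 0.0252] [-0.0002, -0.0002, 0.0008]
[-0.0005, -0.0001, 0.0252] [-0.0002, -0.0002, 0.0008]
[0.0, 0.0, 0.0173] [-0.0, -0.0, 0.0]
[0.0, 0.0, 0.0173] [-0.0, -0.0, 0.0]
[0.0, 0.0, 0.0173] [-0.0, -0.0, 0.0]
[array([[261.27110365, 256.38284936]])]
```

View pics/w3.png

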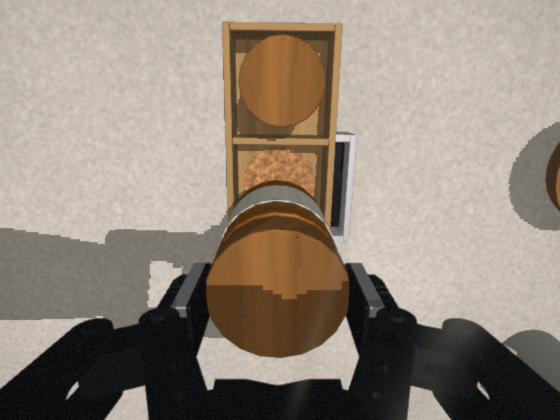

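The view is clear: the jar is held over the middle cell, crate +y edge at v≈24 (u 223–341), divider at v≈141, lip outer face at u≈353.

```bash
python3 -c "
from h import *
st=get_state()
for n,uv,z in [('TL',(223,24),.048),('TR',(341,24),.048),('div',(281,141),.048),('divL',(226,141),.048),('divR',(337,141),.048),('lipTop',(355,133),.04),('lipBot',(351,240),.04),('lid',(281,280),.232)]: print(n,ray('wrist',uv,z,st).round(4))"
```

```text
TL [0.4145 0.1563 0.048 ]
TR [0.5078 0.1565 0.048 ]
div [0.4609 0.0654 0.048 ]
divL [0.4132 0.0653 0.048 ]
divR [0.5094 0.0655 0.048 ]
lipTop [0.5263 0.0718 0.04  ]
lipBot [ 0.5293 -0.0296  0.04  ]
lid [0.4593 0.0297 0.232 ]
```

Call:
move_arm([
  [0,[-0.003,0.001,0.01],[0,0,0]],
  [0,[-0.003,0.001,0.02],[0,0,0]],
  [0,[0,0,0.025],[0,0,0]],
  [0,[0,0,0.025],[0,0,0]],
  [0,[0,0,0.02],[0,0,0]],
  [0,[0,0,0.012],[0,0,0]],
  [0,[0,0,0.008],[0,0,0]],
  [0,[0,0,0.004],[0,0,0]],
  [0,[0,0,0],[0,0,0]],
  [0,[0,0,0],[0,0,0]],
])

```text
time: 6.97
eef_pos: [0.4607, 0.0135, 0.0524]
tcp_rot: [0.707, 0.708, 0.001, 0.001]
contact_force: [-1.1, 0.2, -3.4]
opening: 0.678
finger_force: 65.4
```

Call:
move_arm([
  [0,[0,0,0.002],[0,0,0]],
  [0,[0,0,0.0015],[0,0,0]],
  [0,[0,0,0.0015],[0,0,0]],
  [0,[0,0,0],[0,0,0]],
  [0,[0,0,0],[0,0,0]],
  [0.75,[0,0,0],[0,0,0]],
  [0.85,[0,0,0],[0,0,0]],
  [0.9,[0,0,0],[0,0,0]],
  [0.95,[0,0,0],[0,0,0]],
  [0.95,[0,0,0],[0,0,0]],
])

```text
time: 7.8
eef_pos: [0.4599, 0.0135, 0.0467]
tcp_rot: [0.707, 0.707, 0.0, 0.0]
contact_force: [0.4, -0.4, -0.3]
opening: 0.949
finger_force: 0.0
```

Call:
move_arm([
  [0.95,[0,0,-0.01],[0,0,0]],
  [0.95,[0,0,-0.02],[0,0,0]],
  [0.95,[0,0,-0.03],[0,0,0]],
  [0.95,[0,0,-0.035],[0,0,0]],
  [0.95,[-0.01,0.003,-0.03],[0,0,0]],
  [0.95,[-0.03,0.01,-0.02],[0,0,0]],
  [0.95,[-0.038,0.015,0],[0,0,0]],
  [0.95,[-0.038,0.015,0],[0,0,0]],
  [0.95,[-0.038,0.015,0],[0,0,0]],
  [0.95,[-0.038,0.015,0],[0,0,0]],
])

```text
time: 8.63
eef_pos: [0.5335, -0.1804, 0.1928]
tcp_rot: [0.707, 0.707, 0.0, 0.001]
contact_force: [1.3, 0.6, 0.5]
opening: 0.951
finger_force: 0.0
```

```bash
python3 -c "
from h import *
plan([((.598,-.335,.19),7)])"
```

```text
[ 0.5335 -0.1804  0.1928] opening 0.951 F [1.3 0.6 0.5] ff 0.0 t 8.63
[-0.0221, 0.0092, 0.0004] [0.0002, 0.0001, 0.0001]
[-0.0221, 0.0092, 0.0004] [0.0002, 0.0001, 0.0001]
[-0.0221, 0.0092, 0.0004] [0.0002, 0.0001, 0.0001]
[-0.0221, 0.0092, 0.0004] [0.0002, 0.0001, 0.0001]
[-0.0221, 0.0092, 0.0004] [0.0002, 0.0001, 0.0001]
[-0.0221, 0.0092, 0.0004] [0.0002, 0.0001, 0.0001]
[-0.0221, 0.0092, 0.0004] [0.0002, 0.0001, 0.0001]
```

Call:
move_arm([
  [0.9,[-0.035,0.015,0],[0,0,0]],
  [0.9,[-0.035,0.015,0],[0,0,0]],
  [0.9,[-0.03,0.015,0],[0,0,0]],
  [0.9,[-0.025,0.01,0],[0,0,0]],
  [0.9,[-0.018,0.006,0],[0,0,0]],
  [0.9,[-0.008,0.003,0],[0,0,0]],
  [0.9,[-0.002,0,0],[0,0,0]],
  [0.9,[0,0,0],[0,0,0]],
  [0.9,[0,0,0],[0,0,0]],
  [0.9,[0,0,0],[0,0,0]],
])

```text
time: 9.47
eef_pos: [0.597, -0.33, 0.192]
tcp_rot: [0.706, 0.708, 0.0, -0.0]
contact_force: [0.5, -1.0, -1.2]
opening: 0.903
finger_force: 0.0
```

```bash
python3 -c "
from h import *
st=get_state();im=read_camera('wrist');cv2.imwrite('pics/w4.png',im[:,:,::-1]);print(st['eef_pos'],st['tcp_rot'])"
```

```text
[ 0.59699404 -0.33000974  0.19203692] [ 7.06340986e-01  7.07871732e-01  8.94902893e-05 -1.18678141e-04]
```

View pics/w4.png

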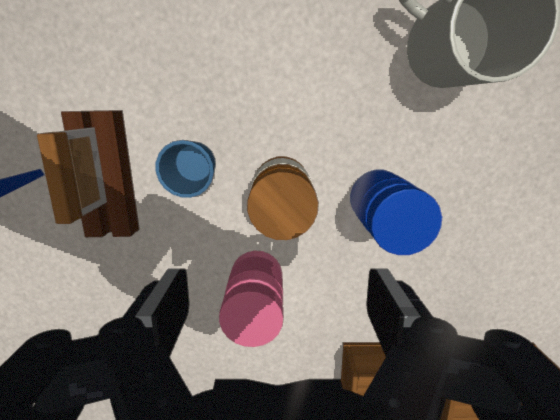

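Lid of the jar at about (283,202), blue look-alike at (403,217), pink at (252,310), and the narrow holder with its bar at (58,178).

```bash
python3 -c "
from h import *
st=dict(eef_pos=np.array([.597,-.33,.192]),tcp_rot=[.70634,.70787,0,0])
for n,uv,z in [('jar',(282.5,202.5),.095),('blue',(403,217),.095),('blueL',(366,217),.095),('pink',(252,315),.095),('barTopA',(39,134),.092),('barTopB',(58,223),.092),('stTL',(62,111),.024),('stTR',(123,111),.024),('stBR',(137,236),.024),('stBL',(86,237),.024)]: print(n,ray('wrist',uv,z,st).round(4))
plan([((.60,-.328,.19),1)])"
```

```text
jar [ 0.6017 -0.332   0.095 ]
blue [ 0.7021 -0.3443  0.095 ]
blueL [ 0.6713 -0.3444  0.095 ]
pink [ 0.5746 -0.4385  0.095 ]
barTopA [ 0.4105 -0.2776  0.092 ]
barTopB [ 0.4119 -0.3513  0.092 ]
stTL [ 0.3911 -0.2613  0.024 ]
stTR [ 0.4495 -0.2612  0.024 ]
stBR [ 0.4481 -0.3891  0.024 ]
stBL [ 0.3935 -0.3904  0.024 ]
[ 0.597  -0.3301  0.1921] opening 0.901 F [ 0.3  0.  -0. ] ff 0.0 t 9.52
[0.0021, 0.003, 0.0021] [0.0001, -0.0001, 0.0022]
```

Call:
move_arm([
  [0.9,[-0.003,0.0035,0.005],[0,0,0]],
  [0.9,[0,0,0.02],[0,0,0]],
  [0.9,[0,0,0.03],[0,0,0]],
  [0.9,[0,0,0.033],[0,0,0]],
  [0.9,[0,0,0.03],[0,0,0]],
  [0.9,[0,0,0.02],[0,0,0]],
  [0.9,[0,0,0.01],[0,0,0]],
  [0.9,[0,0,0.005],[0,0,0]],
  [0.9,[0,0,0],[0,0,0]],
  [0.9,[0,0,0],[0,0,0]],
])

```text
time: 10.35
eef_pos: [0.6016, -0.335, 0.0403]
tcp_rot: [0.707, 0.708, 0.0, 0.001]
contact_force: [0.7, -0.3, -0.1]
opening: 0.897
finger_force: 0.0
```

Call:
move_arm([
  [0,[0,0,0],[0,0,0]],
  [0,[0,0,0],[0,0,0]],
  [0,[0,0,0],[0,0,0]],
  [0,[0,0,0],[0,0,0]],
  [0,[0,0,0],[0,0,0]],
  [0,[0,0,0],[0,0,0]],
  [0,[0,0,0],[0,0,0]],
  [0,[0,0,0],[0,0,0]],
  [0,[0,0,-0.004],[0,0,0]],
  [0,[0,0,-0.004],[0,0,0]],
])

```text
time: 11.18
eef_pos: [0.5998, -0.3337, 0.0459]
tcp_rot: [0.707, 0.707, -0.0, -0.001]
contact_force: [0.5, -0.0, -3.7]
opening: 0.679
finger_force: 64.5
```

Call:
move_arm([
  [0,[0,0,-0.015],[0,0,0]],
  [0,[0,0,-0.025],[0,0,0]],
  [0,[0,0,-0.03],[0,0,0]],
  [0,[0,0,-0.03],[0,0,0]],
  [0,[0.005,-0.003,-0.02],[0,0,0]],
  [0,[0.015,-0.008,-0.005],[0,0,0]],
  [0,[0.025,-0.013,0],[0,0,0]],
  [0,[0.03,-0.016,0],[0,0,0]],
  [0,[0.03,-0.016,0],[0,0,0]],
  [0,[0.03,-0.016,0],[0,0,0]],
])

```text
time: 12.02
eef_pos: [0.5272, -0.1979, 0.1718]
tcp_rot: [0.707, 0.707, 0.0, -0.0]
contact_force: [1.3, 0.7, -1.6]
opening: 0.676
finger_force: 65.1
```

Call:
move_arm([
  [0,[0.03,-0.016,0],[0,0,0]],
  [0,[0.03,-0.016,0],[0,0,0]],
  [0,[0.025,-0.013,0],[0,0,0]],
  [0,[0.02,-0.012,0],[0,0,0]],
  [0,[0.013,-0.007,0],[0,0,0]],
  [0,[0.006,-0.004,0],[0,0,0]],
  [0,[0.002,-0.001,0],[0,0,0]],
  [0,[0,0,0],[0,0,0]],
  [0,[0,0,0],[0,0,0]],
  [0,[0,0,0],[0,0,0]],
])

```text
time: 12.85
eef_pos: [0.4599, -0.0745, 0.1719]
tcp_rot: [0.707, 0.707, -0.0, 0.0]
contact_force: [-0.2, -0.2, -3.0]
opening: 0.677
finger_force: 65.0
```

```bash
python3 -c "
from h import *
plan([((.459,-.0715,.05),6)])
st=get_state();im=read_camera('wrist');cv2.imwrite('pics/w5.png',im[:,:,::-1]);print(st['eef_pos'],st['tcp_rot'])"
```

```text
[ 0.4599 -0.0745  0.1719] opening 0.677 F [-0.2 -0.2 -3. ] ff 65.0 t 12.85
[0.0005, -0.0002, 0.0203] [0.0, 0.0001, -0.0]
[0.0005, -0.0002, 0.0203] [0.0, 0.0001, -0.0]
[0.0005, -0.0002, 0.0203] [0.0, 0.0001, -0.0]
[0.0005, -0.0002, 0.0203] [0.0, 0.0001, -0.0]
[0.0005, -0.0002, 0.0203] [0.0, 0.0001, -0.0]
[0.0005, -0.0002, 0.0203] [0.0, 0.0001, -0.0]
[ 0.45994703 -0.07447233  0.17186296] [ 7.07117964e-01  7.07095561e-01 -4.74488364e-05  2.24199251e-04]
```

View pics/w5.png

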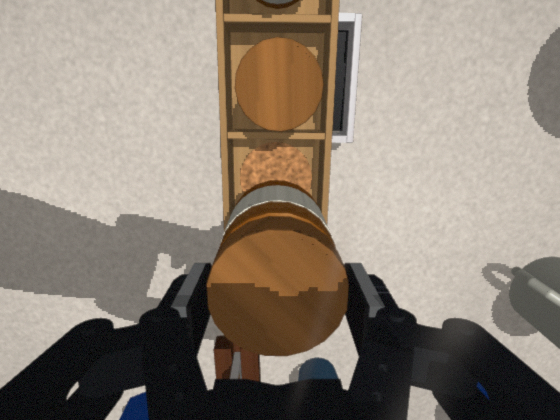

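Jar one stands centred in the middle cell (lid at (279,84)). The dividers are at v≈18 and v≈135, and the lip's outer corners at (360,14) and (353,142).

```bash
python3 -c "
from h import *
st=get_state()
for n,uv,z in [('jar1',(279,84),.105),('div0',(279,18),.048),('div1',(277,135),.048),('wallL',(223,135),.048),('wallR',(331,135),.048),('wallL',(218,18),.048),('wallR',(338,18),.048),('lipA',(361,14),.04),('lipB',(353.5,142),.04)]: print(n,ray('wrist',uv,z,st).round(4))"
```

```text
jar1 [0.4614 0.0134 0.105 ]
div0 [0.4616 0.0647 0.048 ]
div1 [ 0.46   -0.0243  0.048 ]
wallL [ 0.414  -0.0243  0.048 ]
wallR [ 0.506  -0.0243  0.048 ]
wallL [0.4142 0.0647 0.048 ]
wallR [0.5074 0.0647 0.048 ]
lipA [0.5268 0.0693 0.04  ]
lipB [ 0.5273 -0.031   0.04  ]
```

Call:
move_arm([
  [0,[0.002,0,0.01],[0,0,0]],
  [0,[0.002,0,0.02],[0,0,0]],
  [0,[0,0,0.025],[0,0,0]],
  [0,[0,0,0.025],[0,0,0]],
  [0,[0,0,0.02],[0,0,0]],
  [0,[0,0,0.011],[0,0,0]],
  [0,[0,0,0.006],[0,0,0]],
  [0,[0,0,0.003],[0,0,0]],
  [0,[0,0,0.0015],[0,0,0]],
  [0,[0,0,0],[0,0,0]],
])

```text
time: 13.73
eef_pos: [0.4604, -0.07, 0.0519]
tcp_rot: [0.707, 0.707, 0.0, 0.001]
contact_force: [-0.3, -0.2, -2.9]
opening: 0.676
finger_force: 65.1
```

Call:
move_arm([
  [0,[0,0,0.0015],[0,0,0]],
  [0,[0,0,0.001],[0,0,0]],
  [0,[0,0,0.001],[0,0,0]],
  [0,[0,0,0],[0,0,0]],
  [0,[0,0,0],[0,0,0]],
  [0.75,[0,0,0],[0,0,0]],
  [0.85,[0,0,0],[0,0,0]],
  [0.9,[0,0,0],[0,0,0]],
  [0.95,[0,0,0],[0,0,0]],
  [0.95,[0,0,0],[0,0,0]],
])

```text
time: 14.57
eef_pos: [0.4596, -0.0696, 0.0468]
tcp_rot: [0.707, 0.707, 0.0, 0.0]
contact_force: [-0.1, 0.8, -0.6]
opening: 0.949
finger_force: 0.0
```

Call:
move_arm([
  [0.95,[0,0,-0.01],[0,0,0]],
  [0.95,[0,0,-0.02],[0,0,0]],
  [0.95,[0,0,-0.03],[0,0,0]],
  [0.95,[0,0,-0.035],[0,0,0]],
  [0.95,[-0.01,-0.002,-0.03],[0,0,0]],
  [0.7,[-0.03,-0.006,-0.02],[0,0,0]],
  [0.6,[-0.035,-0.007,0],[0,0,0]],
  [0.5,[-0.038,-0.008,0],[0,0,0]],
  [0.5,[-0.038,-0.008,0],[0,0,0]],
  [0.5,[-0.03,-0.006,0],[0,0,0]],
])

```text
time: 15.4
eef_pos: [0.4219, -0.253, 0.1929]
tcp_rot: [0.707, 0.707, -0.0, 0.001]
contact_force: [1.3, 0.4, 0.7]
opening: 0.502
finger_force: 0.0
```

```bash
python3 -c "
from h import *
plan([((.412,-.315,.19),5)],yaw=.0)"
```

```text
[ 0.4219 -0.253   0.1929] opening 0.502 F [1.3 0.4 0.7] ff 0.0 t 15.4
[-0.0124, -0.002, 0.0006] [0.0002, 0.0003, 0.0001]
[-0.0124, -0.002, 0.0006] [0.0002, 0.0003, 0.0001]
[-0.0124, -0.002, 0.0006] [0.0002, 0.0003, 0.0001]
[-0.0124, -0.002, 0.0006] [0.0002, 0.0003, 0.0001]
[-0.0124, -0.002, 0.0006] [0.0002, 0.0003, 0.0001]
```

Call:
move_arm([
  [0.5,[-0.02,-0.003,0],[0,0,0]],
  [0.5,[-0.02,-0.003,0],[0,0,0]],
  [0.5,[-0.013,-0.002,0],[0,0,0]],
  [0.5,[-0.006,-0.001,0],[0,0,0]],
  [0.5,[-0.002,0,0],[0,0,0]],
  [0.5,[0,0,0],[0,0,0]],
  [0.5,[0,0,0],[0,0,0]],
  [0.5,[0,0,0],[0,0,0]],
  [0.5,[0,0,0],[0,0,0]],
  [0.5,[0,0,0],[0,0,0]],
])

```text
time: 16.23
eef_pos: [0.4138, -0.3109, 0.1918]
tcp_rot: [0.706, 0.708, 0.0, 0.0]
contact_force: [-0.2, -0.0, -0.4]
opening: 0.502
finger_force: 0.0
```

```bash
python3 -c "
from h import *
st=get_state();im=read_camera('wrist');cv2.imwrite('pics/w6.png',im[:,:,::-1]);print(st['eef_pos'],st['tcp_rot'])"
```

```text
[ 0.41382802 -0.31090156  0.19179071] [7.06373276e-01 7.07839525e-01 2.65795416e-05 1.79603584e-05]
```

View pics/w6.png

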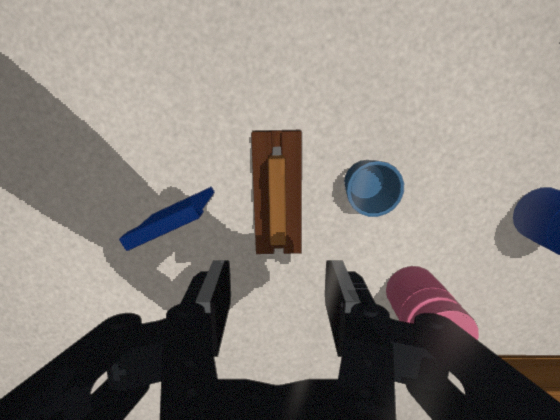

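Holder bar: far end (276.5,157), near end (278,245). Stand corners are (252,131), (301,130), (302,253) and (257,253).

```bash
python3 -c "
from h import *
st=dict(eef_pos=np.array([.4138,-.3109,.1918]),tcp_rot=[.70637,.70784,0,0])
for n,uv,z in [('A',(276.5,157),.092),('B',(278,245),.092),('s',(252,131),.024),('s',(301,130),.024),('s',(302,253),.024),('s',(257,253),.024)]: print(n,ray('wrist',uv,z,st).round(4))
print(get_state()['eef_pos'])"
```

```text
A [ 0.4135 -0.276   0.092 ]
B [ 0.4149 -0.3517  0.092 ]
s [ 0.3895 -0.2605  0.024 ]
s [ 0.4371 -0.2594  0.024 ]
s [ 0.4411 -0.3892  0.024 ]
s [ 0.3924 -0.3893  0.024 ]
[ 0.41378567 -0.31103645  0.19178218]
```

Call:
move_arm([
  [0.5,[0.01,0,0.005],[0,0,-0.008]],
  [0.5,[0.009,0,0.015],[0,0,-0.008]],
  [0.5,[0,0,0.025],[0,0,0]],
  [0.5,[0,0,0.028],[0,0,0]],
  [0.5,[0,0,0.025],[0,0,0]],
  [0.5,[0,0,0.018],[0,0,0]],
  [0.5,[0,0,0.01],[0,0,0]],
  [0.5,[0,0,0.005],[0,0,0]],
  [0.5,[0,0,0],[0,0,0]],
  [0.5,[0,0,0],[0,0,0]],
])

```text
time: 17.12
eef_pos: [0.4141, -0.2929, 0.0616]
tcp_rot: [0.701, 0.713, -0.0, 0.001]
contact_force: [-0.3, 0.3, 0.4]
opening: 0.499
finger_force: 0.0
```

Call:
move_arm([
  [0.3,[0,0,0],[0,0,0]],
  [0.2,[0,0,0],[0,0,0]],
  [0,[0,0,0],[0,0,0]],
  [0,[0,0,0],[0,0,0]],
  [0,[0,0,0],[0,0,0]],
  [0,[0,0,0],[0,0,0]],
  [0,[0,0,0],[0,0,0]],
  [0,[0,0,0],[0,0,0]],
  [0,[0,0,0],[0,0,0]],
  [0,[0,0,0],[0,0,0]],
], grip_force=80)

```text
time: 17.95
eef_pos: [0.4135, -0.2925, 0.0607]
tcp_rot: [0.701, 0.713, 0.0, -0.0]
contact_force: [-0.2, -0.6, 0.8]
opening: 0.004
finger_force: 0.0
```

The fingers shut on nothing. I've used my ten pictures, so I'll check numerically where the holder and fingertips are.

```bash
python3 -c "
from h import *
p=camera_params('wrist');T=np.linalg.inv(p['tool_from_camera'])
def pj(q):
    c=T[:3,:3]@np.array(q)+T[:3,3];return [round(p['fx']*c[0]/c[2]+p['cx'],1),round(p['fy']*c[1]/c[2]+p['cy'],1)]
print('tcp',pj([0,0,0]),'open .5 tip',pj([.011,.021,-.006]),pj([-.011,.021,-.006]))
im=read_camera('top');o=cv2.imread('pics/top0.png')[:,:,::-1]
h=lambda i:cv2.cvtColor(np.ascontiguousarray(i),cv2.COLOR_RGB2HSV)
for n,i in(('old',o),('new',im)):
    a=h(i)[262:294,374:440]
    m=((a[...,0]>8)&(a[...,0]<18)&(a[...,2]>85)&(a[...,1]>90))
    print(n,m.sum())
    for r in m[::2]: print(''.join('#' if x else '.' for x in r))
st=get_state();print(proj('top',[st['eef_pos'],st['eef_pos']+[0,0,.1]]))
"
```

```text
tcp [np.float64(276.6), np.float64(245.8)] open .5 tip [np.float64(316.4), np.float64(230.8)] [np.float64(315.1), np.float64(268.7)]
old 158
..................................................................
..................................................................
..................................................................
..................................................................
..................................................................
..................................................................
..................................................................
.....................################################.............
.....................#################################............
........................#.........................................
..................................................................
..................................................................
..................................................................
..................................................................
.....................
[... 549 characters left out ...]
......................................
..................................................................
..................................................................
..................................................................
..................................................................
..................................................................
..................................................................
..................................................................
..................................................................
..................................................................
[[398.02631857 277.16940477]
 [411.03423173 277.14010843]]
```

Wrist geometry and the first jar's slip both suggest the real tips sit about 25–30 mm higher than I assumed, so they closed just above the bar. I'll go lower; that still clears the stand.

Call:
move_arm([
  [0.5,[0,0,0],[0,0,0]],
  [0.5,[0,0,0],[0,0,0]],
  [0.5,[0,0,0],[0,0,0]],
  [0.5,[0,0,0],[0,0,0]],
  [0.5,[0,0,0.006],[0,0,0]],
  [0.5,[0,0,0.008],[0,0,0]],
  [0.5,[0,0,0.007],[0,0,0]],
  [0.5,[0,0,0.004],[0,0,0]],
  [0.5,[0,0,0],[0,0,0]],
  [0.5,[0,0,0],[0,0,0]],
])

```text
time: 18.83
eef_pos: [0.4131, -0.2922, 0.035]
tcp_rot: [0.701, 0.713, 0.0, -0.001]
contact_force: [-0.3, 0.1, -0.1]
opening: 0.495
finger_force: 0.0
```

Call:
move_arm([
  [0.3,[0,0,0],[0,0,0]],
  [0.2,[0,0,0],[0,0,0]],
  [0,[0,0,0],[0,0,0]],
  [0,[0,0,0],[0,0,0]],
  [0,[0,0,0],[0,0,0]],
  [0,[0,0,0],[0,0,0]],
  [0,[0,0,0],[0,0,0]],
  [0,[0,0,0],[0,0,0]],
  [0,[0,0,0],[0,0,0]],
  [0,[0,0,0],[0,0,0]],
])

```text
time: 19.67
eef_pos: [0.4139, -0.293, 0.0364]
tcp_rot: [0.701, 0.713, 0.0, 0.001]
contact_force: [-0.7, -0.0, 4.9]
opening: 0.142
finger_force: 81.1
```

Call:
move_arm([
  [0,[0,0,-0.008],[0,0,0]],
  [0,[0,0,-0.015],[0,0,0]],
  [0,[0,0,-0.025],[0,0,0]],
  [0,[0,0,-0.03],[0,0,0]],
  [0,[0,0,-0.03],[0,0,0]],
  [0,[0,0,-0.017],[0,0,0]],
  [0,[0,0,-0.005],[0,0,0]],
  [0,[0,0,0],[0,0,0.008]],
  [0,[0,0,0],[0,0,0.008]],
  [0,[0,0,0],[0,0,0]],
])

```text
time: 20.5
eef_pos: [0.4124, -0.2914, 0.1633]
tcp_rot: [0.707, 0.707, 0.0, -0.002]
contact_force: [-0.5, -0.4, 0.1]
opening: 0.143
finger_force: 80.4
```

```bash
python3 -c "
from h import *
plan([((.5147,.041,.165),1)])
st=get_state();im=read_camera('wrist');cv2.imwrite('pics/w7.png',im[:,:,::-1])
a=cv2.cvtColor(im,cv2.COLOR_RGB2HSV)
print(a[150:400:12,170:400:12,0]);print(a[150:400:12,170:400:12,2])"
```

```text
[ 0.4124 -0.2914  0.1633] opening 0.143 F [-0.5 -0.4  0.1] ff 80.4 t 20.5
[0.3324, 0.1024, -0.001] [-0.003, -0.0032, 0.0005]
[[ 15  17  20  20  18  15  17  16  16  17  18  17  18  16  18  18  20  18
   15  18]
 [ 17  17  20  16  17  15  16  10  11  11  12  13  17  16  18  17  17  16
   18  19]
 [ 18  17  17  11  17  16  18  11  11  10   9  10  16  18  17  16  17  17
   17  16]
 [ 18  18  14  14  17  17  17  10  10  11  11  11  16  15  18  16  19 103
   21  20]
 [ 16  15  17  18  16  17  17  10  10  10  12  12  17  17  13  18 107 103
  103 103]
 [ 14  22  15  16  19  16  17  11  10  12   8  10  15  20  15  30 105 103
  103 103]
 [ 15  13 110 111  17  17  13   8  12   6  12  10  16  18  15  13 105 105
  104 103]
 [111 109 108  16  21  25  18  11  10  15  10  11  15  15  14  15 104 103
  103 105]
 [109 110 109  20  18  18  15  14  15  14  13  11  17  16  15  19  15  13
  105  19]
 [109 128  18  19  18  16  15  15  14  15  14   8  17  19  17  19  14  19
   16  17]
 [ 15  17  18  14  16  19 120  45  14  15  14 105  90  16  17  15  16  18
   19  17]
 [ 20  16  18  18  20 138 115  60  15  1
[... 1896 characters left out ...]
 198 205
  206 208]
 [128 120 121 123  20  15  20  92  89  83  82  74  28  54 113 210 198 200
  201 111]
 [ 11  15  84  17  18  16  21  19  86  87  83  28  36  36  21  30 101  24
   24  24]
 [ 18  23  17  20  18  17  24  20  88  88  80  14  38  26  18  18  20  29
   23  24]
 [ 17  23  22  18  10  24  20  19  88  88  83  21  30  15  23  18  34  31
   24  25]
 [ 27  21  21  19   9  20  22  42  87  87  82  18  28  25  21  23  41  40
   41  35]
 [ 22  22  24  18  19  18  18 135  89  83  83  34  20  24  22  24  21  37
   40 205]
 [ 22  23  14  19  11  21  20 185  86  81  77  65  12  12  14  21  24  30
   26  12]
 [ 20  20  12  11  24  20   9  21  21  21  17  22  16  11  25  20  22  26
   12  23]]
```

```bash
python3 -c "
from h import *
p=camera_params('wrist');T=np.linalg.inv(p['tool_from_camera'])
def pj(q):
    c=T[:3,:3]@np.array(q)+T[:3,3];return [round(float(p['fx']*c[0]/c[2]+p['cx'])),round(float(p['fy']*c[1]/c[2]+p['cy']))]
for x in (.017,-.059):
  for z in (-.0565,-.0365,.0275): print(x,z,pj([x,-.007,z]),pj([x,.007,z]))
im=cv2.imread('pics/w7.png');a=cv2.cvtColor(im,cv2.COLOR_BGR2HSV)
for u in(270,278,286): print(u,[(v,*a[v,u].tolist()) for v in range(240,400,4)])
for v in (300,340,370): print(v,[(u,*a[v,u].tolist()) for u in range(240,320,4)])
"
```

```text
0.017 -0.0565 [258, 262] [295, 262]
0.017 -0.0365 [260, 242] [292, 242]
0.017 0.0275 [265, 203] [288, 203]
-0.059 -0.0565 [261, 417] [292, 417]
-0.059 -0.0365 [263, 383] [290, 383]
-0.059 0.0275 [266, 311] [287, 311]
270 [(240, 30, 15, 103), (244, 12, 43, 106), (248, 14, 162, 74), (252, 14, 148, 79), (256, 13, 170, 81), (260, 13, 164, 90), (264, 16, 178, 135), (268, 14, 161, 141), (272, 14, 171, 145), (276, 14, 159, 141), (280, 15, 156, 144), (284, 15, 166, 140), (288, 15, 164, 138), (292, 15, 165, 96), (296, 14, 163, 86), (300, 15, 162, 88), (304, 15, 156, 88), (308, 15, 165, 88), (312, 15, 170, 87), (316, 15, 160, 86), (320, 14, 160, 89), (324, 16, 180, 82), (328, 14, 170, 87), (332, 14, 161, 87), (336, 14, 172, 86), (340, 14, 161, 87), (344, 16, 162, 85), (348, 13, 163, 89), (352, 13, 162, 88), (356, 14, 160, 89), (360, 15, 158, 87), (364, 14, 169, 89), (368, 14, 171, 85), (372, 14, 173, 87), (376, 15, 155, 87), (380, 15, 167, 84), (384, 13, 131, 37), (388, 94, 107, 19), (392, 30, 43, 18), (396, 140, 85, 18)]
278 [(240, 18, 11, 111), (244, 14, 53, 116), (248, 17, 171, 76), (252, 1
[... 2037 characters left out ...]
5, 22), (260, 60, 10, 25), (264, 15, 167, 87), (268, 14, 156, 88), (272, 15, 167, 87), (276, 14, 158, 89), (280, 15, 164, 84), (284, 14, 168, 82), (288, 14, 147, 87), (292, 14, 177, 69), (296, 165, 19, 27), (300, 90, 49, 21), (304, 15, 20, 25), (308, 30, 23, 34), (312, 171, 54, 33), (316, 0, 15, 35)]
370 [(240, 135, 78, 26), (244, 127, 135, 17), (248, 94, 119, 15), (252, 90, 73, 14), (256, 17, 27, 201), (260, 14, 28, 194), (264, 13, 182, 80), (268, 16, 175, 86), (272, 13, 152, 89), (276, 14, 160, 89), (280, 14, 168, 85), (284, 15, 172, 83), (288, 16, 176, 81), (292, 15, 123, 85), (296, 17, 24, 194), (300, 15, 26, 177), (304, 8, 32, 32), (308, 0, 33, 23), (312, 18, 67, 19), (316, 23, 54, 19)]
```

The projected holder model matches the image (bar end at v≈262/246), so it is held as planned: underside 27 mm below the TCP and centre 21 mm to −y.

Call:
move_arm([
  [0,[0.01,0.003,0],[0,0,0]],
  [0,[0.02,0.006,0],[0,0,0]],
  [0,[0.028,0.009,0],[0,0,0]],
  [0,[0.03,0.009,0],[0,0,0]],
  [0,[0.03,0.009,0],[0,0,0]],
  [0,[0.03,0.009,0],[0,0,0]],
  [0,[0.03,0.009,0],[0,0,0]],
  [0,[0.03,0.009,0],[0,0,0]],
  [0,[0.03,0.009,0],[0,0,0]],
  [0,[0.03,0.009,0],[0,0,0]],
])

```text
time: 21.38
eef_pos: [0.4937, -0.0221, 0.1647]
tcp_rot: [0.707, 0.708, -0.0, -0.001]
contact_force: [0.7, -0.4, -0.9]
opening: 0.143
finger_force: 80.4
```

Call:
move_arm([
  [0,[0.026,0.009,0],[0,0,0]],
  [0,[0.02,0.006,0],[0,0,0]],
  [0,[0.012,0.004,0],[0,0,0]],
  [0,[0.005,0.002,0],[0,0,0]],
  [0,[0.001,0,0],[0,0,0]],
  [0,[0,0,0],[0,0,0]],
  [0,[0,0,0],[0,0,0]],
  [0,[0,0,0],[0,0,0]],
  [0,[0,0,0],[0,0,0]],
  [0,[0,0,0],[0,0,0]],
])

```text
time: 22.22
eef_pos: [0.5151, 0.0388, 0.1658]
tcp_rot: [0.707, 0.707, -0.0, 0.0]
contact_force: [-0.3, 0.0, -1.2]
opening: 0.14
finger_force: 80.4
```

```bash
python3 -c "
from h import *
plan([((.5147,.041,.08),3)])
st=get_state();im=read_camera('wrist');cv2.imwrite('pics/w8.png',im[:,:,::-1]);g=cv2.cvtColor(im,cv2.COLOR_RGB2HSV)
p=camera_params('wrist');M=p['tool_from_camera']
def w2p(q):
    Rt=R.from_quat(st['tcp_rot']).as_matrix();t=Rt.T@(np.array(q)-st['eef_pos']);c=np.linalg.inv(M)@np.r_[t,1]
    return [round(float(p['fx']*c[0]/c[2]+p['cx']),1),round(float(p['fy']*c[1]/c[2]+p['cy']),1)]
C=np.array([.4597,.0197,0])
for n,q in [('wall out top',(.048,.06,.048)),('lip inner',(.062,.06,.04)),('lip outer',(.068,.06,.04)),('cheek in',(.055,.045,.04)),('cheek out',(.055,.051,.04)),('crate +y',(0.04,.138,.048)),('jar1 right at y.06',(.045,.045,.048))]: print(n,w2p(C+q))
v0=int(w2p(C+[.055,.06,.04])[1])
for y in (.048,.03,.02):
  a=w2p(C+[.048,y,.048]);v=int(round(w2p(C+[.055,y,.04])[1]));u0=int(a[0]);print('y',y,'row',v,'model',w2p(C+[.048,y,.048])[0],w2p(C+[.062,y,.04])[0],w2p(C+[.068,y,.04])[0],[(u,*g[v,u,1:].tolist()) for u in range(u0-24,u0+50,2)])
"
```

```text
[0.5151 0.0388 0.1658] opening 0.14 F [-0.3  0.  -1.2] ff 80.4 t 22.22
[0.0007, -0.0001, 0.0286] [0.0, 0.0, -0.0001]
[0.0007, -0.0001, 0.0286] [0.0, 0.0, -0.0001]
[0.0007, -0.0001, 0.0286] [0.0, 0.0, -0.0001]
wall out top [268.0, 146.8]
lip inner [284.4, 145.8]
lip outer [291.4, 145.8]
cheek in [276.4, 163.0]
cheek out [276.4, 156.2]
crate +y [256.9, 45.4]
jar1 right at y.06 [264.6, 164.5]
y 0.048 row 160 model 268.1 284.4 291.2 [(244, 126, 99), (246, 126, 97), (248, 122, 98), (250, 126, 99), (252, 128, 102), (254, 124, 101), (256, 121, 103), (258, 117, 100), (260, 132, 95), (262, 123, 137), (264, 124, 181), (266, 122, 182), (268, 101, 167), (270, 9, 205), (272, 7, 210), (274, 7, 217), (276, 6, 213), (278, 9, 216), (280, 7, 209), (282, 7, 212), (284, 5, 202), (286, 7, 211), (288, 8, 213), (290, 7, 208), (292, 23, 199), (294, 25, 203), (296, 26, 204), (298, 26, 199), (300, 25, 195), (302, 26, 199), (304, 23, 207), (306, 27, 206), (308, 26, 204), (310, 27, 200), (312, 23, 199), (314, 25, 204), (316, 25, 203)]
y 0.03 row 180 model 268.3 284.2 291.0 [(244, 139, 181), (246, 137, 186), (24
[... 487 characters left out ...]
06), (310, 23, 208), (312, 24, 202), (314, 26, 199), (316, 21, 196)]
y 0.02 row 191 model 268.4 284.2 290.8 [(244, 151, 137), (246, 142, 189), (248, 137, 186), (250, 142, 163), (252, 136, 159), (254, 144, 156), (256, 127, 167), (258, 126, 109), (260, 120, 98), (262, 120, 136), (264, 124, 177), (266, 120, 177), (268, 119, 148), (270, 43, 78), (272, 22, 35), (274, 29, 35), (276, 14, 36), (278, 24, 32), (280, 8, 31), (282, 31, 57), (284, 6, 120), (286, 7, 208), (288, 6, 207), (290, 9, 191), (292, 27, 196), (294, 24, 203), (296, 24, 199), (298, 26, 199), (300, 26, 198), (302, 25, 204), (304, 24, 204), (306, 26, 206), (308, 22, 208), (310, 25, 201), (312, 24, 202), (314, 25, 206), (316, 25, 200)]
```

The slot model matches within 1 px (wall edge 269, lip 284–291). Descending.

Call:
move_arm([
  [0,[0.002,-0.0003,0.008],[0,0,0]],
  [0,[0,0,0.015],[0,0,0]],
  [0,[0,0,0.02],[0,0,0]],
  [0,[0,0,0.02],[0,0,0]],
  [0,[0,0,0.013],[0,0,0]],
  [0,[0,0,0.008],[0,0,0]],
  [0,[0,0,0.004],[0,0,0]],
  [0,[0,0,0.002],[0,0,0]],
  [0,[0,0,0],[0,0,0]],
  [0,[0,0,0],[0,0,0]],
])

```text
time: 23.1
eef_pos: [0.5156, 0.0415, 0.0766]
tcp_rot: [0.707, 0.707, 0.001, 0.001]
contact_force: [-0.2, 0.9, -0.2]
opening: 0.14
finger_force: 80.4
```

Call:
move_arm([
  [0,[0,0,0.003],[0,0,0]],
  [0,[0,0,0.004],[0,0,0]],
  [0,[0,0,0.004],[0,0,0]],
  [0,[0,0,0.004],[0,0,0]],
  [0,[0,0,0.003],[0,0,0]],
  [0,[0,0,0.003],[0,0,0]],
  [0,[0,0,0.001],[0,0,0]],
  [0,[0,0,0],[0,0,0]],
  [0,[0,0,0],[0,0,0]],
  [0,[0,0,0],[0,0,0]],
])

```text
time: 23.93
eef_pos: [0.5151, 0.0415, 0.0539]
tcp_rot: [0.707, 0.707, 0.0, 0.0]
contact_force: [0.3, -0.2, -0.0]
opening: 0.136
finger_force: 80.4
```

Call:
move_arm([
  [0,[0,0,0.002],[0,0,0]],
  [0,[0,0,0.002],[0,0,0]],
  [0,[0,0,0.002],[0,0,0]],
  [0,[0,0,0.002],[0,0,0]],
  [0,[0,0,0.001],[0,0,0]],
  [0,[0,0,0.001],[0,0,0]],
  [0,[0,0,0],[0,0,0]],
  [0,[0,0,0],[0,0,0]],
  [0,[0,0,0],[0,0,0]],
  [0,[0,0,0],[0,0,0]],
])

```text
time: 24.77
eef_pos: [0.5153, 0.0416, 0.0441]
tcp_rot: [0.707, 0.707, 0.0, 0.0]
contact_force: [-0.7, 1.6, 4.8]
opening: 0.145
finger_force: 81.2
```

Call:
move_arm([
  [0,[0,0,0.001],[0,0,0]],
  [0,[0,0,0],[0,0,0]],
  [0,[0,0,0.001],[0,0,0]],
  [0,[0,0,0],[0,0,0]],
  [0,[0,0,0.001],[0,0,0]],
  [0,[0,0,0],[0,0,0]],
  [0,[0,0,0],[0,0,0]],
  [0,[0,0,0],[0,0,0]],
  [0,[0,0,0],[0,0,0]],
  [0,[0,0,0],[0,0,0]],
])

```text
time: 25.6
eef_pos: [0.5156, 0.0416, 0.0423]
tcp_rot: [0.707, 0.707, 0.0, 0.0]
contact_force: [-2.6, 1.7, 10.5]
opening: 0.145
finger_force: 82.1
```

Call:
move_arm([
  [0,[0,0,0.001],[0,0,0]],
  [0,[0,0,0],[0,0,0]],
  [0,[0,0,0],[0,0,0]],
  [0,[0,0,0],[0,0,0]],
  [0,[0,0,0],[0,0,0]],
  [0,[0,0,0],[0,0,0]],
  [0,[0,0,0],[0,0,0]],
  [0,[0,0,0],[0,0,0]],
  [0,[0,0,0],[0,0,0]],
  [0,[0,0,0],[0,0,0]],
])

```text
time: 26.43
eef_pos: [0.5158, 0.0417, 0.0422]
tcp_rot: [0.707, 0.707, 0.0, 0.0]
contact_force: [-3.8, 2.2, 15.8]
opening: 0.141
finger_force: 82.8
```

```bash
python3 -c "
from h import *
st=get_state();print(st['eef_pos'],st['contact_force'],st['wrist_torque'],st['finger_force'])
im=read_camera('wrist');cv2.imwrite('pics/w9.png',im[:,:,::-1]);g=cv2.cvtColor(im,cv2.COLOR_RGB2HSV)
p=camera_params('wrist');T=np.linalg.inv(p['tool_from_camera'])
c=T@[.017,0,-.0565,1];print('bar end model v',p['fy']*c[1]/c[2]+p['cy']);print([(v,int(g[v,278,1]),int(g[v,278,2])) for v in range(226,300,4)])
t=read_camera('top');o=cv2.imread('pics/top0.png')[:,:,::-1]
for n,uv in dict(cupl=(128,237),cupr=(402,238),mug=(355,133),bowl=(256,132),tin=(166,130),wide=(145,190)).items():
    s=np.s_[uv[1]-25:uv[1]+25,uv[0]-30:uv[0]+30];w=np.s_[uv[1]-35:uv[1]+35,uv[0]-40:uv[0]+40]
    m=cv2.matchTemplate(np.ascontiguousarray(t[w]),np.ascontiguousarray(o[s]),cv2.TM_CCOEFF_NORMED);print(n,cv2.minMaxLoc(m)[1::2])
"
```

```text
[0.51579557 0.04169433 0.04220486] [-3.78120011  2.24085325 15.82661085] [ 0.20476811  0.93551568 -0.06739522] 82.75571823120117
bar end model v 261.65824831924533
[(226, 17, 122), (230, 15, 121), (234, 11, 120), (238, 19, 122), (242, 11, 119), (246, 155, 84), (250, 164, 84), (254, 144, 90), (258, 175, 86), (262, 164, 132), (266, 161, 150), (270, 159, 152), (274, 158, 153), (278, 161, 154), (282, 163, 152), (286, 165, 151), (290, 164, 154), (294, 157, 94), (298, 165, 94)]
cupl (0.9942082166671753, (10, 10))
cupr (0.9344025254249573, (10, 10))
mug (0.9962327480316162, (10, 10))
bowl (0.9957456588745117, (10, 10))
tin (0.9968623518943787, (10, 10))
wide (0.9975003600120544, (10, 10))
```

The holder is on its stop: height no longer changes while force rises, 16 N in all. It hasn't slipped in the grip, and the bystanders haven't moved.

```bash
python3 -c "
from plant import *
print(sign_off())"
```

```text
the job is handed in; nothing more can be done
None
```

I handed the job in: both jars stand upright and released in the crate's middle and −y cells, and the narrow holder is held pressed on its stop behind the lip at about 16 N (26 s on the clock); no verdict came back.

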